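Release the second leaf of the brush cupboard

TASK

The two-leaf brush cupboard on the writing table is shut or just ajar, and the leaf on the robot's right is held by a flush bolt whose thumb tab is hidden behind the edge of the other leaf. Pull the active leaf (on the robot's left) wide open to about a right angle, then push the brass thumb tab now laid bare on the meeting edge of the right leaf all the way down to release its bolt. Finish with the left leaf standing wide open.

Things in the scene. Friction and masses are not known exactly. Their poses are not given: they have to be found in the camera images.
- cupboard: Low dark wooden cupboard, fixed, 340 mm wide, 200 deep, 206 high. Origin: on the table, mid-width, in the plane behind its two 34 mm thick leaves. x into the cupboard, y to the robot's left along the front, z up; yaw within 12 degrees. The right (passive) leaf has the same handle but is fast. Its brass keeper at y = -36 mm stands 15 mm above the top. Jar and paper up to 55 mm high stand on top from x = 70 mm back.
- active_leaf (a joint): Opening angle, rad, of the left leaf: 0 shut, grows as it swings towards the robot (clockwise from above), stop at 1.9; may start up to 0.15 ajar. Leaf 168 mm wide, 34 to 206 mm above the table, upright hinge on its left edge. Friction about 0.1 N m; stays where left. A strip 9 mm proud runs down its free edge, overlaps the right leaf by 12 mm and hides the bolt's tab.
- active_pull (a point): Grip point on the left leaf's handle, an upright round steel bar 12 mm thick, 175 mm above the table; bar ends at 119 and 196 mm, each end joined to the leaf by a 12 mm arm. The bar's axis is 40 mm off the leaf's face, with 60 mm free either side along y. Axes turn with the leaf: x into it, y along it to the hinge, z up. The upright hinge axis is 74 mm along +x and 84 mm along +y from here.
- flush_bolt (a joint): Travel of the right leaf's flush bolt, m: 0 bolted (tab up), 0.030 fully down at its stop, released; may start up to 0.003. Slides straight down against about 3 N of friction and stays where it is left.
- bolt_tab (a point): Centre of the top of the brass thumb tab, 28 mm (x) by 42 mm (y), 8 mm thick, sticking out to the left from the right leaf's meeting edge, 24 mm from that edge; moves with the bolt. Axes as the cupboard's. Bolted, its top is 190 mm above the table, 16 below the cupboard's top, whose front edge is 20 mm behind it (+x). Free from above once the left leaf is wide open; hidden under its cover when shut.

How it is judged:
By the outcome, as a careful person would: the job done as asked, in the order asked, and still so for the second after the job is handed in, with the robot touching nothing.
It also fails if it takes over 45 s, if anything falls off the work surface, if the arm or the gripper's body presses on something with over 40 N, if the wrist force passes 120 N, or if a joint passes its speed limit or range.

ROBOT

A 7-joint arm with a two-finger parallel gripper is mounted at the origin on the work surface. World frame = base frame: x ahead of the robot, y to its left, z up, the work surface at z = 0. Lengths are in m, angles in rad, forces in N, time in s.
With the tool pointing down it reaches from about 0.4 to 0.875 m from the base axis. Payload 19.3 kg.
Tool frame: the origin (TCP) lies between the finger pads; the fingertips stand 17 mm ahead of it and the grasp point (between the pads) lies 2 mm behind it; z points along the fingers, x is the direction in which the jaws open and shut, and the axes are right-handed (so a half turn about z gives the same grasp; the last joint's range is limited). The gripper opens to 85 mm and grips with 20 to 120 N. Pads are 22 mm wide; open, the fingers measure 114 mm over their backs; the gripper's body (76 mm by 85 mm) begins 54 mm behind the grasp point. The pads swing forward as they close: fully open they stand 13 mm farther back than shut.
Start: joints at [1.037, 0.521, -0.036, 1.599, 0.021, 1.021, -0.113], TCP at [0.28, -0.559, 0.248] pointing down, gripper open.
Joint ranges: [-2.91, 2.91], [-0.3, 2.13], [-1.5, 1.42], [0.17, 2.43], [-1.26, 4.41], [0.16, 1.93], [-2.52, 2.52]. Speed limits (rad/s): [1.89, 1.89, 2.39, 2.39, 3.01, 3.01, 3.01].

INTERFACE

Orientations are given as [roll, pitch, yaw] about the fixed x, y, z axes, in that order (R = Rz(yaw) Ry(pitch) Rx(roll)).
In Python, from workcell import bot gives the robot as it stands. The module is installed in compiled form; this text tells all that it offers.
- The arm moves only by the tool arm_command, never from a script. Its argument "targets" is a list of rows, each a list of 6 numbers: the shift along the tool's x, y, z in mm, then the turn, a rotation vector about the tool's x, y, z in degrees. In form: [[x, y, z, wx, wy, wz], ...]. A call has 1 to 8 rows; each row shifts and turns the pose as measured when the row begins, along the tool's axes as they then stand; what a row does not reach is not made up. A row lasts 1/10 s, in which the tool goes at most 50 mm and 8.59 degrees, less where a joint would pass 70% of its speed; a pose out of reach is approached as far as the arm can. A call is refused whole if a number of a shift passes 50 or a number of a turn 8.59, either way. A call with a gripper value outside its range is refused whole. "grip" is the opening in per cent of the stroke, from 0 (shut) to 100 (fully open), set as the call begins (left out, the last holds). The fingers move at their own pace and stop on an object; "grip_force" is the grip in N (left out, the last holds). Time passes only in rows, so rows that do not move let the fingers close. It gives the time, the measured TCP pose, the force and the opening at its end, in the units of the state.
- bot.observe(): the state, without advancing time (a new reading comes with each control period).
- bot.grab_frame(name): name is "scene" or "top" or "wrist"; returns a dict with "color" (480x640x3 uint8, red, green, blue), "depth" (480x640 float32, m along the optical axis (not along the pixel's ray), 0 where there is no reading), "fov_y" (degrees; the focal length in pixels is half the picture's height over the tangent of half this angle, whatever the lens; pixels are square), "cx", "cy" (the principal point, pixels), "R" (3x3) and "t" (3): a world point X has camera coordinates R X + t; the wrist camera has in their place "hand_eye" (4x4, takes a point from camera to tool coordinates, whose origin is the TCP and whose axes are the tool frame's). Camera axes: x right, y down, z forward; pixel columns grow to the right and rows downward; lengths in m; the calibration is good to about 2 mm. A picture is of the moment at which its call begins: read the wrist's pose just before it.
- bot.job_done(): hands the job in, once; it reports no verdict.
The state is a dict: "clock": time; "qpos": joint angles; "qd": joint speeds; "joint_efforts": joint torques, N m; "position": TCP position; "tool_rot": TCP orientation; "force": force on the tool from outside, world axes, zero at the start; "moment": the same for the moment, N m; "grip_width": finger opening in m.
Only numpy, scipy, OpenCV 4.12 (cv2) and the standard library are available. Lean on these libraries where they do the work, as an engineer would, in place of code of your own. Each camera call takes 0.05 s, during which the arm holds its last target. There are 200 camera calls.

## Working session

There is one attempt and no reset: what is moved stays moved. The work goes in short steps, Python scripts to look and compute and a tool call to move; the robot and the scene stay as the last step left them, time stands still between calls to the robot, and variables do not carry over. Pictures are saved under pics/ and viewed, about 8 in all and at most 12, crops included, and the job is handed in when it is done.

Besides the shell and the picture viewer there is one more tool, called after "Emit:" in YAML: its name, and indented under it one key for each argument. arm_command: Moves the arm, as the interface text tells. Its arguments: {"type":"object","properties":{"targets":{"type":"array"},"grip":{"type":"number"},"grip_force":{"type":"number"}},"required":["targets"]}

```bash
mkdir -p pics; cat > h.py <<'E'
import numpy as np, cv2
from workcell import bot
from scipy.spatial.transform import Rotation as Ro
def grab(n):
    s=bot.observe(); f=bot.grab_frame(n)
    h,w=f["depth"].shape; fl=h/2/np.tan(np.radians(f["fov_y"])/2)
    v,u=np.mgrid[:h,:w]; d=f["depth"]
    P=np.stack([(u-f["cx"])/fl*d,(v-f["cy"])/fl*d,d],-1)
    if "R" in f: P=(P-np.array(f["t"]).ravel())@np.array(f["R"])
    else:
        H=np.array(f["hand_eye"]); P=P@H[:3,:3].T+H[:3,3]
        P=P@rot(s).T+np.array(s["position"])
    f["P"]=P; f["valid"]=d>0; return f
def rot(s):
    a=np.array(s["tool_rot"]); return a if a.shape==(3,3) else (Ro.from_euler("xyz",a).as_matrix() if a.size==3 else Ro.from_quat(a).as_matrix())
def save(f,n): cv2.imwrite("pics/"+n+".png",cv2.cvtColor(f["color"],cv2.COLOR_RGB2BGR))
E
python3 - <<'E'
from h import *
s=bot.observe(); print(s)
for n in("scene","top"):
    f=grab(n); save(f,n); np.save(n+"P.npy",f["P"]); print(n,f["valid"].mean(),f["R"],f["t"],f["fov_y"])
a=cv2.imread("pics/scene.png");b=cv2.imread("pics/top.png")
cv2.imwrite("pics/both.png",cv2.resize(np.vstack([a,b]),None,fx=.62,fy=.62))
E
```

```text
{'clock': 0.0, 'qpos': array([ 1.03679674,  0.52199765, -0.03632245,  1.5999613 ,  0.02120118,
        1.0210803 , -0.11282281]), 'qd': array([ 0.00023529, -0.00081555, -0.00146145, -0.00071811, -0.00054962,
       -0.00054425, -0.0008552 ]), 'joint_efforts': array([ 2.21189475e-04, -9.27112198e+01,  1.97995685e+00, -3.69931626e+01,
        1.78885827e-02,  8.10593076e-03, -8.05848367e-05]), 'position': array([ 0.27943172, -0.55873198,  0.24775269]), 'tool_rot': array([ 3.14151527e+00,  1.05877815e-03, -1.10703409e+00]), 'force': array([ 0.06066582, -0.65538476,  0.15429949]), 'moment': array([0.0041925 , 0.05644264, 0.02278023]), 'grip_width': 0.08532796353340741}
scene 0.9959407552083334 [[ 0.87767546 -0.47917712  0.00866446]
 [-0.45132118 -0.83246557 -0.32141914]
 [ 0.16122956  0.27819124 -0.94689739]] [-0.52718848  0.40534477  0.63578155] 47.64997873363677
top 0.9961653645833334 [[ 0.02042054 -0.99882653  0.04391541]
 [-0.9948435  -0.02466446 -0.0983772 ]
 [ 0.09934491 -0.04168005 -0.99417974]] [0.0588968  0.65504091 0.72616408] 49.58449671240795
```

View pics/both.png

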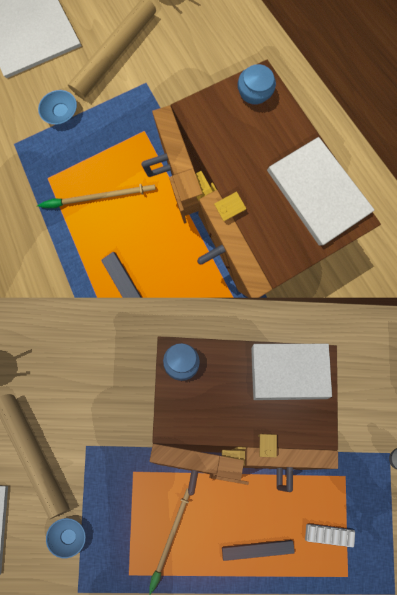

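The picture shows the scene view above and the top view below. In the top view the cupboard's front runs along row ~455, the left handle is at (193,482), the right handle at (286,480) and the keeper at (268,445). The left leaf is slightly ajar, and the tab peeks out at (233,453).

```bash
python3 - <<'E'
from h import *
a=cv2.imread("pics/top.png"); P=np.load("topP.npy")
cv2.imwrite("pics/crop.png",cv2.resize(a[200:330,230:560],None,fx=2.4,fy=2.4,interpolation=cv2.INTER_CUBIC))
hsv=cv2.cvtColor(a,cv2.COLOR_BGR2HSV); z=P[...,2]
# cupboard+leaf top mask
m=((z>.198)&(z<.213)).astype(np.uint8); 
roi=np.zeros_like(m); roi[50:320,230:560]=1; m&=roi
# dark top vs leaf by value
for nm,c in(("dark",m.astype(bool)&(hsv[...,2]<95)),("light",m.astype(bool)&(hsv[...,2]>=95)&(hsv[...,1]>90))):
    k=cv2.morphologyEx(c.astype(np.uint8),cv2.MORPH_OPEN,np.ones((3,3)))
    n,l,st,ce=cv2.connectedComponentsWithStats(k)
    for i in range(1,n):
        if st[i,4]>150:
            q=P[l==i]; r=cv2.minAreaRect((q[:,:2]*1000).astype(np.float32)); print(nm,st[i],q[:,2].mean().round(4),np.round(r[0],1),np.round(r[1],1),round(r[2],2)); print(cv2.boxPoints(r).round(0).tolist())
y=((hsv[...,0]>22)&(hsv[...,0]<33)&(hsv[...,1]>120)&(roi>0)&(z>.17)).astype(np.uint8)
n,l,st,ce=cv2.connectedComponentsWithStats(y)
for i in range(1,n):
    if st[i,4]>30: q=P[l==i]; print("brass",st[i],np.median(q,0).round(4),q.min(0).round(3),q.max(0).round(3))
d=((hsv[...,2]<110)&(hsv[...,1]<110)&(roi>0)&(z>.17)&(z<.205)).astype(np.uint8)
n,l,st,ce=cv2.connectedComponentsWithStats(d)
for i in range(1,n):
    if st[i,4]>30: q=P[l==i]; print("steel",st[i],np.median(q,0).round(4),(cv2.minAreaRect((q[:,:2]*1000).astype(np.float32))))
E
```

```text
dark [  246    63   299   184 33792] 0.2063 [728.7  -4.4] [339.4 201. ] 89.15
[[626.0, -173.0], [827.0, -176.0], [832.0, 164.0], [631.0, 167.0]]
light [ 242  236  159   66 4861] 0.2063 [596.5  79.3] [181.9  42.6] 79.86
[[560.0, -7.0], [601.0, -14.0], [633.0, 165.0], [592.0, 173.0]]
light [ 397  241  148   35 3965] 0.2062 [610.9 -87.8] [168.1  33.9] 89.22
[[593.0, -172.0], [627.0, -172.0], [629.0, -4.0], [595.0, -4.0]]
steel [457 273  16  41 443] [ 0.5705 -0.0849  0.1949] ((571.6509399414062, -86.73711395263672), (45.3233642578125, 12.838088035583496), 1.3613399267196655)
steel [304 278  16  41 377] [0.5636 0.0922 0.1955] ((562.5723876953125, 92.31275939941406), (11.251903533935547, 45.235145568847656), 79.30946350097656)
```

View pics/crop.png

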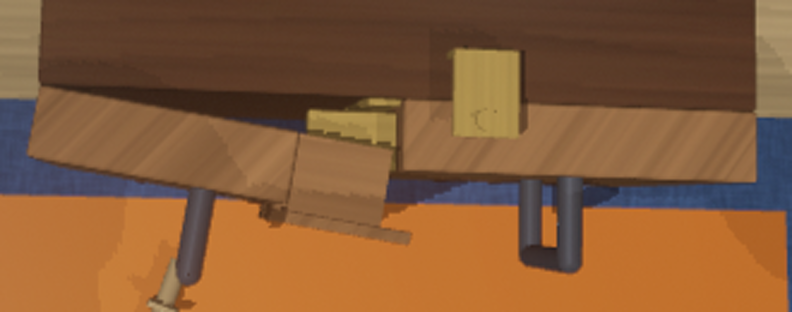

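The crop shows the left leaf about 9° ajar, with its bar end near (190,275). The tab is partly hidden at (350,125) and the right leaf is shut. I fit the cupboard origin at about (0.6285, -0.0035) with a yaw of -0.85°. The handle bar is at about (0.546, 0.095), which puts the hinge at (0.633, 0.165), and the cupboard fit gives the same point to within about 2 mm.

```bash
cat >> h.py <<'E'
def plan(way,dec=0):
    """way: list of (x,y,z mm,yaw deg,nrows): prints rounded rows, simulated from the measured pose"""
    s=bot.observe(); p=np.array(s["position"])*1000; R=rot(s); out=[]
    print("now",p.round(1),np.degrees(s["tool_rot"]).round(1),"F",np.round(s["force"],1))
    for x,y,z,yaw,n in way:
        G=np.array([x,y,z],float); p0=p.copy(); T=Ro.from_euler("xyz",[180,0,yaw],degrees=True).as_matrix()
        for k in range(n):
            w=Ro.from_matrix(R.T@T).as_rotvec(degrees=True)/(n-k)
            d=R.T@((G-p)/(n-k)); r=np.round(np.r_[d,w],dec)+0.
            out.append(r.tolist()); p=p+R@r[:3]; R=R@Ro.from_rotvec(r[3:],degrees=True).as_matrix()
    for i in range(0,len(out),8): print(str([[int(v) if v==int(v) else v for v in r] for r in out[i:i+8]]))
    print("end",p.round(1),Ro.from_matrix(R).as_euler("xyz",degrees=True).round(1))
E
python3 - <<'E'
from h import *
plan([(290,-530,290,-50,3),(546,95,290,80,17),(546,95,240,80,4)],0)
E
```

```text
now [ 279.4 -558.8  247.8] [ 1.80e+02  1.00e-01 -6.34e+01] F [ 0.8  0.5 -0.3]
[[-7, -7, -14, 0, 0, -4], [-6, -8, -14, 0, 0, -5], [-6, -9, -14, 0, 0, -4], [-19, -35, 0, 0, 0, -8], [-14, -37, 0, 0, 0, -8], [-8, -39, 0, 0, 0, -8], [-3, -40, 0, 0, 0, -8], [3, -40, 0, 0, 0, -8]]
[[8, -39, 0, 0, 0, -8], [13, -37, 0, 0, 0, -7], [18, -35, 0, 0, 0, -8], [23, -33, 0, 0, 0, -7], [26, -30, 0, 0, 0, -8], [30, -26, 0, 0, 0, -7], [33, -22, 0, 0, 0, -8], [36, -17, 0, 0, 0, -7]]
[[38, -12, 0, 0, 0, -8], [39, -7, 0, 0, 0, -7], [39, -2, 0, 0, 0, -8], [40, 4, 0, 0, 0, -7], [0, 0, 13, 0, 0, 0], [0, 0, 12, 0, 0, 0], [0, 0, 13, 0, 0, 0], [0, 0, 12, 0, 0, 0]]
end [545.7  95.4 240.2] [-180.    -0.    79.6]
```

Emit:
arm_command:
  targets:
    - [-7,-7,-14,0,0,-4]
    - [-6,-8,-14,0,0,-5]
    - [-6,-9,-14,0,0,-4]
    - [-19,-35,0,0,0,-8]
    - [-14,-37,0,0,0,-8]
    - [-8,-39,0,0,0,-8]
    - [-3,-40,0,0,0,-8]
    - [3,-40,0,0,0,-8]
  grip: 80

```text
clock: 0.9
position: [0.362, -0.3402, 0.2885]
tool_rot: [-3.14, 0.006, -0.156]
force: [1.2, -0.5, -0.3]
grip_width: 0.0687
```

```bash
python3 - <<'E'
from h import *
plan([(546,95,290,80,14)],0)
E
```

```text
now [ 362.  -340.2  288.5] [-179.9    0.3   -9. ] F [ 1.2 -0.5 -0.3]
[[8, -33, 0, 0, 0, -6], [12, -32, 0, 0, 0, -6], [15, -30, 0, 0, 0, -6], [18, -29, 0, 0, 0, -6], [21, -27, 0, 0, 0, -6], [23, -24, 0, 0, 0, -7], [26, -21, 0, 0, 0, -6], [28, -18, 0, 0, 0, -7]]
[[30, -15, 0, 0, 0, -6], [32, -12, 0, 0, 0, -7], [33, -8, 0, 0, 0, -6], [33, -4, 0, 0, 0, -7], [34, 0, -1, 0, 0, -6], [33, 4, 0, 0, 0, -7]]
end [546.1  94.6 289.8] [-1.797e+02 -1.000e-01  8.000e+01]
```

Emit:
arm_command:
  targets:
    - [8,-33,0,0,0,-6]
    - [12,-32,0,0,0,-6]
    - [15,-30,0,0,0,-6]
    - [18,-29,0,0,0,-6]
    - [21,-27,0,0,0,-6]
    - [23,-24,0,0,0,-7]
    - [26,-21,0,0,0,-6]
    - [28,-18,0,0,0,-7]

```text
clock: 1.7
position: [0.4648, -0.0781, 0.2883]
tool_rot: [-3.136, 0.003, 0.755]
force: [0.1, -0.1, -0.1]
grip_width: 0.0683
```

Emit:
arm_command:
  targets:
    - [30,-15,0,0,0,-6]
    - [32,-12,0,0,0,-7]
    - [33,-8,0,0,0,-6]
    - [33,-4,0,0,0,-7]
    - [34,0,-1,0,0,-6]
    - [33,4,0,0,0,-7]
    - [0,0,0,0,0,0]

```text
clock: 2.4
position: [0.5352, 0.1238, 0.2883]
tool_rot: [-3.133, -0.003, 1.472]
force: [-0.8, -0.7, -0.5]
grip_width: 0.0683
```

```bash
python3 - <<'E'
from h import *
plan([(546,95,288,80,3),(546,95,230,80,5)],0)
f=grab("wrist"); save(f,"w1"); P=f["P"]; c=cv2.cvtColor(f["color"],cv2.COLOR_RGB2HSV)
d=((c[...,2]<110)&(c[...,1]<110)&(P[...,2]>.17)&(P[...,2]<.205)&f["valid"]&(P[...,0]<.6)).astype(np.uint8)
n,l,st,ce=cv2.connectedComponentsWithStats(d)
for i in range(1,n):
    if st[i,4]>100: q=P[l==i]; print("steel",st[i],np.median(q,0).round(4),cv2.minAreaRect((q[:,:2]*1000).astype(np.float32)))
E
```

```text
now [535.2 123.8 288.3] [-179.5   -0.2   84.4] F [-0.8 -0.7 -0.5]
[[-9, 5, 0, 0, 0, 1], [-9, 4, 0, 0, 0, 2], [-9, 5, 0, 0, 0, 1], [0, 0, 12, 0, 0, 0], [0, 0, 12, 0, 0, 0], [0, 0, 11, 0, 0, 0], [0, 0, 12, 0, 0, 0], [0, 1, 11, -1, 0, 0]]
end [546.3  95.3 230.1] [179.5  -0.2  80.4]
steel [ 261  245   22   75 1075] [0.5595 0.0916 0.1935] ((561.4251098632812, 90.98704528808594), (13.946699142456055, 47.57484817504883), 77.42579650878906)
steel [   5  279   40   74 1675] [ 0.5637 -0.0839  0.1923] ((575.3035278320312, -88.88041687011719), (27.97103500366211, 54.09810256958008), 64.00426483154297)
```

View pics/w1.png

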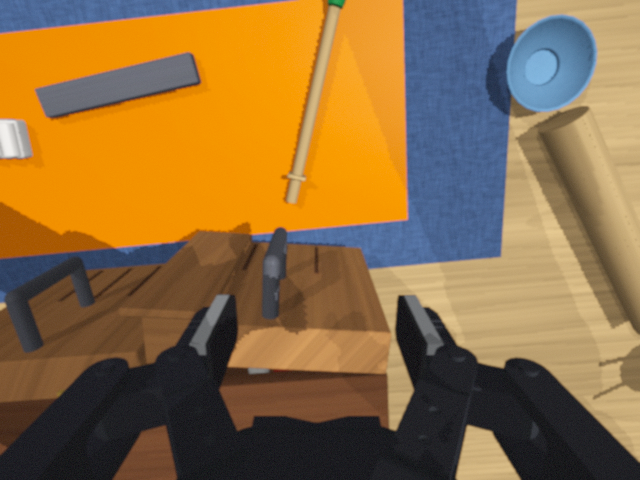

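The wrist view shows the bar centred near (273,255), left of mid-jaw. Its measured position agrees with the top view to 1–2 mm, so I'll align and go down.

Emit:
arm_command:
  targets:
    - [-9,5,0,0,0,1]
    - [-9,4,0,0,0,2]
    - [-9,5,0,0,0,1]
    - [0,0,12,0,0,0]
    - [0,0,12,0,0,0]
    - [0,0,11,0,0,0]
    - [0,0,10,0,0,0]
    - [0,0,0,0,0,0]

```text
clock: 3.25
position: [0.5446, 0.0851, 0.2377]
tool_rot: [-3.131, 0.002, 1.381]
force: [0.0, -0.3, 0.5]
grip_width: 0.0679
```

```bash
python3 - <<'E'
from h import *
plan([(546,95,173,80,6)],0)
E
```

```text
now [544.6  85.1 237.7] [-1.794e+02  1.000e-01  7.910e+01] F [ 0.  -0.3  0.5]
[[2, 0, 11, 0, 0, 0], [2, 0, 11, 0, 0, 0], [2, 0, 11, 0, 0, 0], [1, 0, 11, 0, 0, 0], [2, 0, 10, 0, 0, 0], [1, 0, 11, -1, 0, -1]]
end [545.8  95.  172.7] [1.796e+02 1.000e-01 8.010e+01]
```

Emit:
arm_command:
  targets:
    - [4,0,6,0,0,0]
    - [3,0,8,0,0,0]
    - [1,0,11,0,0,0]
    - [0,0,11,0,0,0]
    - [0,0,11,0,0,0]
    - [0,0,9,0,0,0]
    - [0,0,4,0,0,0]
    - [0,0,0,0,0,0]

```text
clock: 4.05
position: [0.5453, 0.0949, 0.1719]
tool_rot: [-3.13, 0.002, 1.383]
force: [0.0, -0.3, -0.3]
grip_width: 0.0683
```

Emit:
arm_command:
  targets:
    - [0,0,0,0,0,0]
    - [0,0,0,0,0,0]
    - [0,0,0,0,0,0]
    - [0,0,0,0,0,0]
    - [0,0,0,0,0,0]
    - [0,0,0,0,0,0]
  grip: 0
  grip_force: 30

```text
clock: 4.65
position: [0.5452, 0.0941, 0.1727]
tool_rot: [-3.131, 0.003, 1.382]
force: [0.4, -0.1, -4.6]
grip_width: 0.0116
```

```bash
cat > arc.py <<'E'
import sys
from h import *
# hinge from grip geometry: bar at the grasp point; leaf y axis = tool x axis (yaw), x axis = yaw-90
Hx,Hy=633,165
s=bot.observe(); p=np.array(s["position"])*1000
a=np.degrees(np.arctan2(Hy-p[1],Hx-p[0])); r=np.hypot(Hy-p[1],Hx-p[0])
off=np.degrees(np.arctan2(-74,84))  # dir to hinge relative to leaf y axis
ly=a-off; print("grip",s["grip_width"],"r",r.round(1),"leaf y dir",ly.round(1),"opening deg",(89.15-ly).round(1))
end=float(sys.argv[1]); n=int(sys.argv[2]); tz=float(sys.argv[3]) if len(sys.argv)>3 else p[2]
way=[]
for k in range(1,n+1):
    y=ly+(89.15-end-ly)*k/n; t=np.radians(y+off)
    way.append((Hx-112*np.cos(t),Hy-112*np.sin(t),tz,y,1))
plan(way,0)
E
python3 arc.py 92 24
```

```text
grip 0.011639293630661577 r 112.8 leaf y dir 80.3 opening deg 8.9
now [545.2  94.1 172.7] [-179.4    0.2   79.2] F [ 0.4 -0.1 -4.6]
[[5, -4, 0, -1, 0, 2], [5, -5, 0, 0, 0, 4], [4, -5, 0, 0, 0, 3], [5, -5, 0, 0, 0, 4], [5, -5, 0, 0, 0, 3], [4, -5, 0, 0, 0, 4], [5, -5, 0, 0, 0, 3], [4, -5, 0, 0, 0, 4]]
[[5, -5, 0, 0, 0, 3], [5, -5, 0, 0, 0, 4], [4, -5, 0, 0, 0, 3], [5, -5, 0, 0, 0, 3], [5, -5, 0, 0, 0, 4], [4, -5, 0, 0, 0, 3], [5, -5, 0, 0, 0, 4], [5, -5, 0, 0, 0, 3]]
[[4, -4, 0, 0, 0, 4], [5, -5, -1, 0, 0, 3], [4, -5, 0, 0, 0, 4], [5, -5, 0, 0, 0, 3], [5, -5, 0, 0, 0, 4], [4, -5, 0, 0, 0, 3], [5, -5, 0, 0, 0, 4], [4, -5, 0, 0, 0, 3]]
end [552.3 243.  173.2] [179.8  -0.3  -2.8]
```

Bar gripped at 11.6 mm, with radius 112.8 mm against the stated 112. Now the first third of the arc.

Emit:
arm_command:
  targets:
    - [5,-4,0,-1,0,2]
    - [5,-5,0,0,0,4]
    - [4,-5,0,0,0,3]
    - [5,-5,0,0,0,4]
    - [5,-5,0,0,0,3]
    - [4,-5,0,0,0,4]
    - [5,-5,0,0,0,3]
    - [4,-5,0,0,0,4]

```text
clock: 5.45
position: [0.5226, 0.1422, 0.1726]
tool_rot: [3.133, 0.001, 0.891]
force: [8.0, 2.3, -8.7]
grip_width: 0.0113
```

```bash
python3 arc.py 92 18 172.7
```

```text
grip 0.011313072985094846 r 112.7 leaf y dir 53.0 opening deg 36.1
now [522.6 142.2 172.6] [1.795e+02 1.000e-01 5.100e+01] F [ 8.   2.3 -8.7]
[[5, -4, 0, 0, 0, 1], [4, -5, 0, 0, 0, 3], [4, -4, 0, 0, 0, 3], [4, -4, 0, 0, 0, 3], [4, -5, 0, 0, 0, 4], [4, -4, 0, 0, 0, 3], [4, -5, 0, 0, 0, 3], [4, -4, 0, 0, 0, 3]]
[[5, -5, 0, 0, 0, 3], [4, -4, 0, 0, 0, 3], [4, -5, 0, 0, 0, 3], [4, -4, 0, 0, 0, 3], [4, -4, 0, 0, 0, 3], [4, -5, 0, 0, 0, 3], [5, -4, -1, 0, 0, 4], [4, -5, 0, 0, 0, 3]]
[[4, -4, 0, 0, 0, 3], [4, -5, 0, 0, 0, 3]]
end [552.9 243.5 173.2] [179.7  -0.3  -3. ]
```

Forces are low and it is following the arc.

Emit:
arm_command:
  targets:
    - [5,-4,0,0,0,1]
    - [4,-5,0,0,0,3]
    - [4,-4,0,0,0,3]
    - [4,-4,0,0,0,3]
    - [4,-5,0,0,0,4]
    - [4,-4,0,0,0,3]
    - [4,-5,0,0,0,3]
    - [4,-4,0,0,0,3]

```text
clock: 6.25
position: [0.5236, 0.19, 0.1726]
tool_rot: [3.131, 0.001, 0.475]
force: [-3.1, -0.5, 0.1]
grip_width: 0.0115
```

```bash
python3 arc.py 93 12 172.7
```

```text
grip 0.011530309411268718 r 112.2 leaf y dir 28.5 opening deg 60.6
now [523.6 190.  172.6] [179.4   0.   27.2] F [-3.1 -0.5  0.1]
[[4, -4, 0, 1, 0, 1], [3, -4, 0, 0, 0, 3], [4, -4, 0, 0, 0, 3], [3, -3, 0, 0, 0, 3], [4, -4, 0, 0, 0, 2], [4, -4, 0, 0, 0, 3], [3, -4, 0, 0, 0, 3], [4, -4, 0, 0, 0, 2]]
[[3, -4, 0, 0, 0, 3], [4, -4, 0, 0, 0, 3], [3, -4, 0, 0, 0, 2], [4, -3, 0, 0, 0, 3]]
end [554.1 244.1 172.7] [-179.7    0.2   -3.8]
```

Emit:
arm_command:
  targets:
    - [4,-4,0,1,0,1]
    - [3,-4,0,0,0,3]
    - [4,-4,0,0,0,3]
    - [3,-3,0,0,0,3]
    - [4,-4,0,0,0,2]
    - [4,-4,0,0,0,3]
    - [3,-4,0,0,0,3]
    - [4,-4,0,0,0,2]

```text
clock: 7.05
position: [0.5411, 0.229, 0.1726]
tool_rot: [-3.132, 0.009, 0.121]
force: [-6.6, -0.6, 1.0]
grip_width: 0.0114
```

Emit:
arm_command:
  targets:
    - [3,-4,0,0,0,3]
    - [4,-4,0,0,0,3]
    - [3,-4,0,0,0,2]
    - [4,-3,0,0,0,3]
    - [0,0,0,0,0,0]

```text
clock: 7.55
position: [0.5551, 0.245, 0.1727]
tool_rot: [-3.131, 0.014, -0.073]
force: [-1.0, -2.5, 1.4]
grip_width: 0.0114
```

```bash
python3 arc.py 93 2 172.7
```

```text
grip 0.011437862981103586 r 111.7 leaf y dir -4.4 opening deg 93.5
now [555.1 245.  172.7] [-179.4    0.8   -4.2] F [-1.  -2.5  1.4]
[[-1, 0, 0, -1, 1, 0], [0, 1, 0, 0, 0, 0]]
end [554.1 244.1 172.7] [179.6  -0.2  -4.2]
```

The leaf is at about 93.5° and the forces are small. Release and rise.

Emit:
arm_command:
  targets:
    - [0,0,0,0,0,0]
    - [0,0,0,0,0,0]
    - [0,0,0,0,0,0]
    - [0,0,0,0,0,0]
    - [0,0,0,0,0,0]
  grip: 60

```text
clock: 8.05
position: [0.5555, 0.2447, 0.1729]
tool_rot: [-3.13, 0.014, -0.068]
force: [1.0, 0.2, 0.9]
grip_width: 0.051
```

Emit:
arm_command:
  targets:
    - [0,0,-8,0,0,0]
    - [0,0,-15,0,0,0]
    - [0,0,-20,0,0,0]
    - [0,0,-20,0,0,0]
    - [0,0,-20,0,0,0]
    - [0,0,-12,0,0,0]
    - [0,0,0,0,0,0]

```text
clock: 8.75
position: [0.5568, 0.2438, 0.2778]
tool_rot: [-3.128, 0.011, -0.067]
force: [-0.1, -0.2, 1.2]
grip_width: 0.0508
```

```bash
python3 - <<'E'
from h import *
f=grab("top"); save(f,"top2"); P=f["P"]; a=cv2.imread("pics/top2.png"); hsv=cv2.cvtColor(a,cv2.COLOR_BGR2HSV); z=P[...,2]
cv2.imwrite("pics/crop2.png",cv2.resize(a[190:400,200:540],None,fx=2.3,fy=2.3,interpolation=cv2.INTER_CUBIC))
y=((hsv[...,0]>20)&(hsv[...,0]<33)&(hsv[...,1]>110)&(z>.14)&(z<.225)).astype(np.uint8); y[:200]=0
y=cv2.morphologyEx(y,cv2.MORPH_OPEN,np.ones((3,3)))
n,l,st,ce=cv2.connectedComponentsWithStats(y)
for i in range(1,n):
    if st[i,4]>60: q=P[l==i]; print("brass",st[i],np.median(q,0).round(4),q.min(0).round(3),q.max(0).round(3))
b=(P[...,0]>.58)&(P[...,0]<.63)&(P[...,1]>-.004)&(P[...,1]<.05)&(z>.15)&(z<.2); q=P[b]
print("box pts",len(q),np.median(q,0).round(4),q.min(0).round(3),q.max(0).round(3))
plan([(608,22,255,89,13)],0)
E
```

```text
brass [428 221  18  36 356] [ 0.6378 -0.0477  0.2219] [ 0.612 -0.054  0.219] [ 0.65  -0.034  0.225]
box pts 1048 [0.6107 0.0157 0.1896] [ 0.595 -0.004  0.152] [0.63  0.039 0.2  ]
now [556.6 243.7 276.9] [-179.2    0.7   -3.8] F [-0.3 -0.3 -0.5]
[[5, 17, 1, 0, 0, -7], [3, 17, 1, 0, 0, -7], [1, 18, 1, 0, 0, -7], [-1, 17, 2, 0, 0, -7], [-3, 17, 1, 0, 0, -7], [-6, 17, 2, 0, 0, -7], [-7, 16, 1, 0, 0, -7], [-9, 15, 2, 0, 0, -7]]
[[-11, 14, 1, 0, 0, -7], [-13, 12, 2, 0, 0, -7], [-14, 10, 1, 0, 0, -8], [-15, 8, 2, 0, 0, -7], [-17, 7, 1, -1, -1, -8]]
end [608.3  21.6 255.2] [179.7   0.3  89.2]
```

View pics/crop2.png

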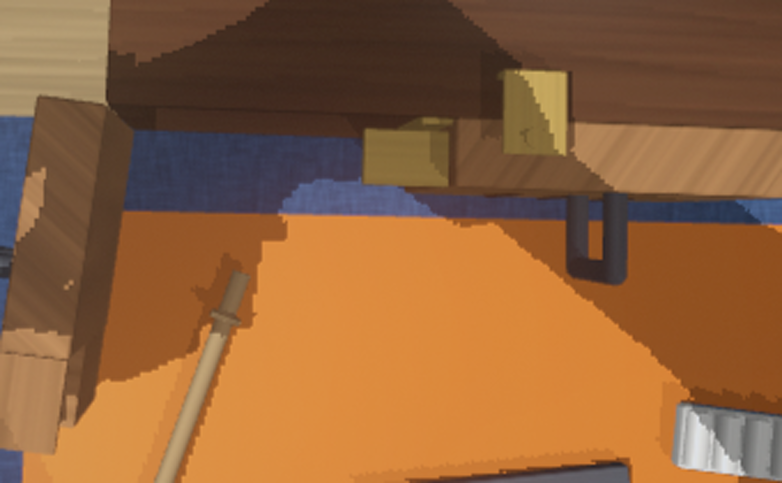

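The leaf stands wide open and the tab is laid bare at crop (363–450, 130–185). Its top spans y from about -0.003 to 0.039 and x from 0.595 to 0.622, at z 0.190, as stated. Close the fingers and move above it.

Emit:
arm_command:
  targets:
    - [5,17,1,0,0,-7]
    - [3,17,1,0,0,-7]
    - [1,18,1,0,0,-7]
    - [-1,17,2,0,0,-7]
    - [-3,17,1,0,0,-7]
    - [-6,17,2,0,0,-7]
    - [-7,16,1,0,0,-7]
    - [-9,15,2,0,0,-7]
  grip: 0

```text
clock: 9.6
position: [0.5884, 0.1055, 0.2562]
tool_rot: [-3.118, 0.001, 0.953]
force: [0.1, -0.7, 0.5]
grip_width: 0.0001
```

Emit:
arm_command:
  targets:
    - [-11,14,1,0,0,-7]
    - [-13,12,2,0,0,-7]
    - [-14,10,1,0,0,-8]
    - [-15,8,2,0,0,-7]
    - [-17,7,1,-1,-1,-8]
    - [0,0,0,0,0,0]

```text
clock: 10.2
position: [0.6107, 0.0142, 0.2404]
tool_rot: [-3.129, 0.005, 1.627]
force: [0.5, -0.6, -0.2]
grip_width: 0.0
```

```bash
python3 - <<'E'
from h import *
plan([(608,19,250,89,3),(608,19,212,89,4)],0)
E
```

```text
now [610.7  14.2 240.4] [-179.3    0.3   93.2] F [ 0.5 -0.6 -0.2]
[[2, -1, -3, 0, 0, 1], [1, -1, -3, 0, 0, 2], [2, -1, -4, -1, 0, 1], [0, 0, 10, 0, 0, 0], [0, 0, 9, 0, 0, 0], [0, 0, 10, 0, 0, 0], [0, 0, 9, 0, 0, 0]]
end [607.8  19.  212.4] [179.7   0.3  89.2]
```

Emit:
arm_command:
  targets:
    - [2,-1,0,0,0,1]
    - [1,-1,2,0,0,2]
    - [2,-1,5,-1,0,1]
    - [0,0,8,0,0,0]
    - [0,0,7,0,0,0]
    - [0,0,4,0,0,0]
    - [0,0,0,0,0,0]

```text
clock: 10.9
position: [0.6052, 0.0248, 0.2111]
tool_rot: [3.141, 0.002, 1.538]
force: [-0.1, -0.8, 0.5]
grip_width: 0.0002
```

```bash
python3 - <<'E'
from h import *
plan([(608,19,204,89,2)],0)
E
```

```text
now [605.2  24.8 211.1] [1.80e+02 1.00e-01 8.81e+01] F [-0.1 -0.8  0.5]
[[-3, 2, 4, 0, 0, 0], [-3, 1, 3, 0, 0, -1]]
end [608.   18.7 204.1] [1.80e+02 1.00e-01 8.91e+01]
```

Emit:
arm_command:
  targets:
    - [-2,1,1,0,0,0]
    - [-1,1,1,0,0,-1]
    - [-1,0,1,0,0,0]
    - [0,0,4,0,0,0]
    - [0,0,3,0,0,0]

```text
clock: 11.4
position: [0.6078, 0.0204, 0.2012]
tool_rot: [3.14, 0.001, 1.556]
force: [-1.8, 0.7, 2.6]
grip_width: 0.0001
```

Emit:
arm_command:
  targets:
    - [0,0,4,0,0,0]
    - [0,0,4,0,0,0]
    - [0,0,4,0,0,0]

```text
clock: 11.7
position: [0.6078, 0.0204, 0.1884]
tool_rot: [3.14, 0.001, 1.556]
force: [-1.3, -0.1, 2.0]
grip_width: -0.0
```

Emit:
arm_command:
  targets:
    - [0,0,4,0,0,0]
    - [0,0,4,0,0,0]
    - [0,0,2,0,0,0]

```text
clock: 12.0
position: [0.6079, 0.0203, 0.1781]
tool_rot: [3.14, 0.002, 1.556]
force: [-14.7, -3.4, 44.2]
grip_width: 0.0003
```

Emit:
arm_command:
  targets:
    - [0,0,2,0,0,0]
    - [0,0,1,0,0,0]

```text
clock: 12.2
position: [0.6091, 0.0209, 0.1781]
tool_rot: [3.136, 0.003, 1.556]
force: [-3.7, -0.1, 12.1]
grip_width: -0.0002
```

The force rose at TCP z 0.178, where the tips are at about 0.161 against 0.160 expected, so that is the stop. Rise and check.

Emit:
arm_command:
  targets:
    - [0,0,-5,0,0,0]
    - [0,0,-12,0,0,0]
    - [0,0,-20,0,0,0]
    - [0,0,-25,0,0,0]
    - [0,0,-25,0,0,0]
    - [0,0,-15,0,0,0]
    - [0,0,0,0,0,0]

```text
clock: 12.9
position: [0.6081, 0.0214, 0.2863]
tool_rot: [3.137, 0.002, 1.557]
force: [0.0, 0.1, -0.8]
grip_width: -0.0
```

Emit:
arm_command:
  targets:
    - [0,-20,0,0,0,0]
    - [0,-35,0,0,0,0]
    - [0,-35,0,0,0,0]
    - [-10,-30,0,0,0,0]
    - [-20,-10,0,0,0,0]
    - [-20,0,0,0,0,0]
    - [-10,0,0,0,0,0]
    - [0,0,0,0,0,0]

```text
clock: 13.7
position: [0.4703, -0.0382, 0.2829]
tool_rot: [3.14, 0.002, 1.557]
force: [0.7, 0.2, 0.0]
grip_width: -0.0
```

```bash
python3 - <<'E'
from h import *
f=grab("top"); save(f,"top3"); P=f["P"]; a=cv2.imread("pics/top3.png"); z=P[...,2]
cv2.imwrite("pics/crop3.png",cv2.resize(a[190:400,200:540],None,fx=2.3,fy=2.3,interpolation=cv2.INTER_CUBIC))
for n,P in(("top",P),("scene",grab("scene")["P"])):
    z=P[...,2]
    b=(P[...,0]>.598)&(P[...,0]<.618)&(P[...,1]>.004)&(P[...,1]<.034)&(z>.12)&(z<.21); q=P[b]
    print(n,"tab",len(q),np.percentile(q[:,2],[10,25,50,75,90]).round(4))
    k=(P[...,0]>.4)&(P[...,0]<.66)&(P[...,1]>.1)&(P[...,1]<.22)&(abs(z-.206)<.006)&((P[...,0]<.625))
    print("leaf",k.sum(),cv2.minAreaRect((P[k][:,:2]*1000).astype(np.float32)) if k.sum()>50 else "")
s=bot.observe(); print(s["position"],s["clock"],s["force"])
E
```

```text
top tab 403 [0.1598 0.1604 0.1612 0.1618 0.1625]
leaf 4808 ((546.8169555664062, 195.44210815429688), (41.265830993652344, 160.44639587402344), 83.76089477539062)
scene tab 502 [0.159  0.1596 0.1604 0.161  0.1616]
leaf 4781 ((541.1506958007812, 194.21234130859375), (43.58613586425781, 172.9991455078125), 83.68363952636719)
[ 0.47048447 -0.03673973  0.28293795] 13.8 [ 0.39256611 -0.54143027 -0.19025853]
```

View pics/crop3.png

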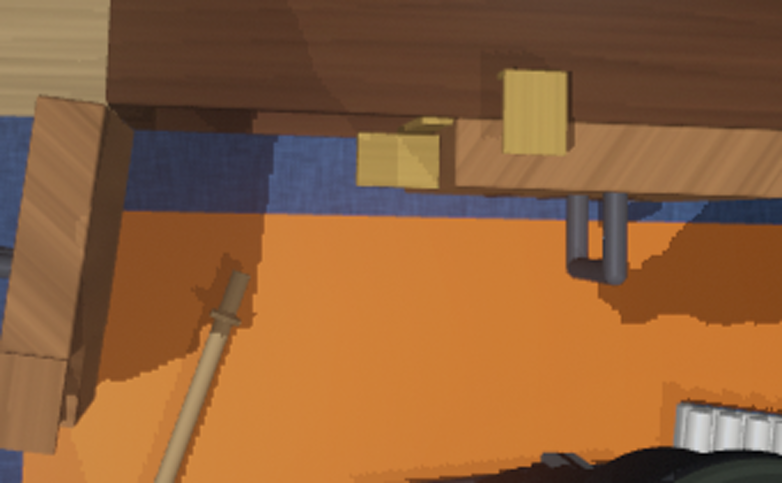

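The tab is now lower at crop (357–440, 132–187), and the left leaf still stands wide open. I'll check the depth bias against the known 206 mm top to be sure the tab has reached its stop.

```bash
python3 - <<'E'
from h import *
P0=np.load("topP.npy")
for n in("top","scene","top","scene"):
    P=grab(n)["P"]; z=P[...,2]
    def med(x0,x1,y0,y1,z0,z1):
        b=(P[...,0]>x0)&(P[...,0]<x1)&(P[...,1]>y0)&(P[...,1]<y1)&(z>z0)&(z<z1); return b.sum(),np.median(z[b]).round(5)
    print(n,"tab",med(.598,.618,.004,.034,.12,.2),"rleaf",med(.6,.62,-.1,-.08,.18,.22),med(.6,.62,-.03,-.01,.18,.22),"top",med(.64,.68,0,.05,.18,.22),"keeper",med(.615,.645,-.046,-.036,.21,.23))
E
```

```text
top tab (np.int64(403), np.float64(0.16121)) rleaf (np.int64(303), np.float64(0.20634)) (np.int64(296), np.float64(0.20637)) top (np.int64(1536), np.float64(0.20637)) keeper (np.int64(241), np.float64(0.22176))
scene tab (np.int64(504), np.float64(0.16028)) rleaf (np.int64(464), np.float64(0.20537)) (np.int64(371), np.float64(0.20544)) top (np.int64(1840), np.float64(0.20546)) keeper (np.int64(329), np.float64(0.22094))
top tab (np.int64(402), np.float64(0.16115)) rleaf (np.int64(306), np.float64(0.20628)) (np.int64(301), np.float64(0.20635)) top (np.int64(1549), np.float64(0.20633)) keeper (np.int64(242), np.float64(0.22173))
scene tab (np.int64(503), np.float64(0.16024)) rleaf (np.int64(457), np.float64(0.2054)) (np.int64(370), np.float64(0.20529)) top (np.int64(1835), np.float64(0.20546)) keeper (np.int64(326), np.float64(0.22093))
```

Both cameras agree that the tab is 45.15 mm below the top, against 46 nominal. That is about 0.85 mm short, near the limit of measurement. There is plenty of time, so I'll press once more, slightly towards the front.

```bash
python3 - <<'E'
from h import *
plan([(604,22,275,89,7),(604,22,190,89,8)],0)
E
```

```text
now [470.6 -36.4 283.1] [1.799e+02 1.000e-01 8.940e+01] F [ 0.3  0.5 -1. ]
[[9, 19, 1, 0, 0, 0], [8, 19, 1, 0, 0, 0], [9, 19, 1, 0, 0, 0], [8, 19, 1, 0, 0, 0], [9, 19, 1, 0, 0, 0], [8, 19, 2, 0, 0, 0], [9, 19, 1, 0, 0, 0], [0, 0, 11, 0, 0, 0]]
[[0, 0, 11, 0, 0, 0], [0, 0, 11, 0, 0, 0], [0, 0, 10, 0, 0, 0], [0, 0, 11, 0, 0, 0], [0, 0, 10, 0, 0, 0], [0, 0, 11, 0, 0, 0], [0, 0, 10, 0, 0, 0]]
end [604.3  22.1 190.2] [1.799e+02 1.000e-01 8.940e+01]
```

Emit:
arm_command:
  targets:
    - [9,19,1,0,0,0]
    - [8,19,1,0,0,0]
    - [9,19,1,0,0,0]
    - [8,19,1,0,0,0]
    - [9,19,1,0,0,0]
    - [7,15,2,0,0,0]
    - [3,8,1,0,0,0]
    - [0,0,0,0,0,0]

```text
clock: 14.8
position: [0.5936, 0.0218, 0.2737]
tool_rot: [3.141, 0.001, 1.564]
force: [-0.6, -0.3, -0.0]
grip_width: 0.0001
```

```bash
python3 - <<'E'
from h import *
plan([(604,22,188,89,8)],0)
E
```

```text
now [593.6  21.8 273.7] [180.    0.   89.6] F [-0.6 -0.3 -0. ]
[[0, 1, 11, 0, 0, 0], [0, 1, 11, 0, 0, 0], [0, 1, 11, 0, 0, 0], [0, 1, 11, 0, 0, 0], [0, 2, 10, 0, 0, 0], [0, 1, 11, 0, 0, 0], [0, 2, 10, 0, 0, 0], [0, 1, 11, 0, 0, 1]]
end [603.6  21.7 187.7] [180.    0.   88.6]
```

Emit:
arm_command:
  targets:
    - [0,3,9,0,0,0]
    - [0,3,11,0,0,0]
    - [0,2,11,0,0,0]
    - [0,1,11,0,0,0]
    - [0,1,11,0,0,0]
    - [0,0,11,0,0,0]
    - [0,0,9,0,0,0]
    - [0,0,4,0,0,0]

```text
clock: 15.6
position: [0.6022, 0.0199, 0.1895]
tool_rot: [-3.14, 0.002, 1.563]
force: [-0.2, -0.6, -0.1]
grip_width: -0.0002
```

Emit:
arm_command:
  targets:
    - [0,0,2,0,0,0]
    - [0,0,1,0,0,0]

```text
clock: 15.8
position: [0.6021, 0.02, 0.1859]
tool_rot: [-3.14, 0.002, 1.563]
force: [1.1, 0.3, -0.5]
grip_width: 0.0003
```

Emit:
arm_command:
  targets:
    - [0,0,3,0,0,0]
    - [0,0,3,0,0,0]
    - [0,0,1,0,0,0]

```text
clock: 16.1
position: [0.6025, 0.02, 0.1792]
tool_rot: [-3.141, 0.002, 1.563]
force: [0.9, -0.6, -1.1]
grip_width: -0.0003
```

Emit:
arm_command:
  targets:
    - [0,0,2,0,0,0]

```text
clock: 16.2
position: [0.6028, 0.0201, 0.1781]
tool_rot: [3.141, 0.002, 1.563]
force: [-9.4, 0.6, 35.2]
grip_width: -0.0005
```

Emit:
arm_command:
  targets:
    - [0,0,2,0,0,0]

```text
clock: 16.3
position: [0.6039, 0.0206, 0.178]
tool_rot: [3.137, 0.002, 1.563]
force: [-8.1, 5.4, 35.4]
grip_width: -0.0001
```

Emit:
arm_command:
  targets:
    - [0,0,-5,0,0,0]
    - [0,0,-12,0,0,0]
    - [0,0,-20,0,0,0]
    - [0,0,-25,0,0,0]
    - [0,0,-25,0,0,0]
    - [0,0,-15,0,0,0]
    - [0,0,0,0,0,0]

```text
clock: 17.0
position: [0.6034, 0.0213, 0.2876]
tool_rot: [3.136, 0.002, 1.564]
force: [0.3, -0.3, -0.1]
grip_width: -0.0
```

Emit:
arm_command:
  targets:
    - [0,-20,0,0,0,0]
    - [0,-35,0,0,0,0]
    - [0,-35,0,0,0,0]
    - [-10,-30,0,0,0,0]
    - [-20,-10,0,0,0,0]
    - [-20,0,0,0,0,0]
    - [-10,0,0,0,0,0]
    - [0,0,0,0,0,0]

```text
clock: 17.8
position: [0.4659, -0.0393, 0.2845]
tool_rot: [3.139, 0.002, 1.564]
force: [0.3, 0.4, 0.3]
grip_width: -0.0002
```

```bash
python3 - <<'E'
from h import *
for n in("top","scene"):
    P=grab(n)["P"]; z=P[...,2]
    def med(x0,x1,y0,y1,z0,z1):
        b=(P[...,0]>x0)&(P[...,0]<x1)&(P[...,1]>y0)&(P[...,1]<y1)&(z>z0)&(z<z1); return b.sum(),np.median(z[b]).round(5)
    print(n,"tab",med(.598,.618,.004,.034,.12,.2),"top",med(.64,.68,0,.05,.18,.22))
    k=(P[...,0]>.4)&(P[...,0]<.615)&(P[...,1]>.1)&(P[...,1]<.22)&(abs(z-.206)<.006)
    print(cv2.minAreaRect((P[k][:,:2]*1000).astype(np.float32)))
s=bot.observe(); print(s["position"],s["clock"],s["force"])
E
```

```text
top tab (np.int64(400), np.float64(0.16109)) top (np.int64(1549), np.float64(0.20634))
((542.0792846679688, 195.53720092773438), (40.98402786254883, 150.4472198486328), 82.65582275390625)
scene tab (np.int64(506), np.float64(0.16031)) top (np.int64(1833), np.float64(0.20549))
((535.3535766601562, 194.42784118652344), (42.5496826171875, 165.20938110351562), 82.60649871826172)
[ 0.46617733 -0.0378116   0.28460186] 17.9 [ 0.53855566 -0.51708476  0.8309669 ]
```

The second 35 N press moved nothing: tab height and TCP are the same, so the bolt is on its stop. The robot is clear, so I'm handing in.

```bash
python3 -c "
from workcell import bot
print(bot.job_done())"
```

```text
the job is handed in; nothing more can be done
None
```

I pulled the left leaf open by its handle, then pushed the bared brass tab down to its stop with closed fingers. I handed the job in at about 18 s with the arm clear of everything.

- **Left leaf:** it stands wide open. The handle position put it at about 93.5° when I let go. A rough fit to the final camera images reads about 97°, probably skewed by the cover strip on its free edge.
- **Bolt:** I pressed twice, and both times the tab stopped hard at the same height (44 N, then 35 N). The second press did not move it at all. Both cameras put the tab top about 45.2 mm below the cupboard top, against the 46 mm stated. That 0.8 mm difference did not close on the second press, so I took it as measuring error, with the bolt on its stop.
- **Forces:** the highest wrist force I read was about 47 N, pressing with the fingertips. I saw no sign of the gripper's body touching anything, and nothing in the pictures was knocked over.

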